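# Slide the paddle board out so its handle overhangs the worktop

## Task

Push the small wooden paddle board (the one with a handle) across the worktop toward the robot until its whole handle stands out over the front edge, pointing straight out, with the shoulders where the handle begins level with the edge and the square part still lying on the worktop, so that someone can take it by the handle. Push it with the fingers on its square part only: do not touch the handle, do not lift or tip the board, and leave the plain square board and everything else where it stands.

Things in the scene. Friction and masses are not known exactly. Their poses are not given: they have to be found in the camera images.
- paddle: the wooden paddle board to slide, lying flat: a square part 105 x 105 x 10 mm (plan corners rounded to 12 mm) with a handle 30 mm wide, 75 mm long and 10 mm thick in the middle of its side toward the robot; mass about 0.34 kg, friction on the worktop about 0.6. Origin: centre of the square part, on its underside; x points away from the handle, z up. At the start it lies on the worktop turned by up to 0.38 rad either way from handle-toward-the-robot
- paddle_handle: the handle of the paddle board, one piece with it; not to be touched. Origin: where it joins the square part, on the underside; it runs 75 mm along its own -x
- paddle_shoulder (a point): point on the paddle board, half-way up its thickness, in the middle of the line of the two shoulders, where the handle meets the square part (52.5 mm from the centre of the square part)
- paddle_back (a point): point half-way up and in the middle of the paddle board's straight far side, opposite the handle (52.5 mm from the centre of the square part); a good side to push on, with at least 81 mm of straight side
- edge (a point): a point on the front edge of the worktop, at the height of its top (z = 0). The edge is straight and runs along world y at this x; its own x points in over the worktop. The edge runs 305 mm to the left of this point (to the cooker) and 255 mm to the right (to the inner corner, where the worktop turns toward the robot)
- plain_board: a plain square wooden board of the same wood without a handle, 105 x 105 x 10 mm, lying flat, to be left alone; it may lie on either side of the paddle board, with as little as 20 mm between them. Origin: centre of its underside
- jar: glass spice jar with a screw lid, 41 mm across and 98 mm tall, standing in the row with the two boards, beside or between them (the order of the three varies); leave alone. Origin: centre of its underside
- tin: small food tin, 57 mm across and 72 mm tall, standing farther back; leave alone. Origin: centre of its underside
- glass: clear drinking glass, 79 mm across and 90 mm tall, standing at the right; leave alone. Origin: centre of its underside
- grinder: pepper grinder, 55 mm across and 149 mm tall, standing at the back left; leave alone. Origin: centre of its underside. Above the back of the worktop hangs a wall cabinet: keep the wrist low (under it) or in front of it

How it is judged:
At the end, for the whole second after the job is handed in: The paddle board lies flat and still on the worktop, its shoulder line within 12 mm of the front edge, between the inner corner and the cooker, its handle out over the edge and straight out within 0.14 rad; all else where it stood (x of paddle_shoulder in the frame of edge between -0.012 and 0.012 m and angle between the x axis of paddle and the x axis of edge, either way round below 0.14 rad and world y of paddle_shoulder between -0.325 and 0.19 m and angle between paddle's own z axis and vertical below 0.05 rad and height (world z) of paddle between -0.004 and 0.004 m and linear speed of paddle below 0.01 m/s); the robot touches nothing.
It fails at once if the paddle board is lifted (height (world z) of paddle above 0.012 m).
It fails at once if the paddle board is tipped or falls off the edge (angle between paddle's own z axis and vertical above 0.15 rad or height (world z) of paddle below -0.02 m).
It fails at once if the handle is touched (contact force between any of the arm, the fingers and paddle_handle above 0.5 N).
It fails at once if another thing is moved by more than 12 mm (distance of any of plain_board, jar, tin, glass, grinder from where it was at the start of the episode above 0.012 m).
It fails at once if another thing is tipped over (angle between any of plain_board, jar, tin, glass, grinder's own z axis and vertical above 0.3 rad).
It also fails if it takes over 51 s, if anything falls off the work surface, if the arm or the gripper's body presses on something with over 40 N, if the wrist force passes 120 N, or if a joint passes its speed limit or range.

## Robot

A 6-joint arm with a two-finger parallel gripper is mounted at the origin on a cart in front of the work surface, level with it; the furniture and walls round the work are solid. World frame = base frame: x ahead of the robot, y to its left, z up, the work surface at z = 0. Lengths are in m, angles in rad, forces in N, time in s.
With the tool pointing down it reaches from about 0.225 to 0.875 m from the base axis. Payload 3.4 kg.
Tool frame: the origin (TCP) lies on the mounting face of the last link; the fingertips stand 173 mm ahead of it and the grasp point (between the pads) lies 155 mm ahead of it; y points along the fingers, x is the direction in which the jaws open and shut, and the axes are right-handed (so a half turn about y gives the same grasp; the last joint's range is limited). The gripper opens to 85 mm and grips with 20 to 120 N. Pads are 22 mm wide; open, the fingers measure 114 mm over their backs; the gripper's body (76 mm by 85 mm) begins 54 mm behind the grasp point. The pads swing forward as they close: fully open they stand 13 mm farther back than shut.
Start: joints at [1.143, 0.276, 1.505, -0, 1.361, -0.121], TCP at [0.174, 0.548, 0.405] pointing down, gripper open.
Joint ranges: [-2.89, 2.89], [-0.75, 2.08], [0.22, 2.7], [-1.18, 4.32], [0.11, 2.71], [-2.7, 2.7]. Speed limits (rad/s): [2.57, 2.57, 3.14, 3.14, 3.14, 3.14].

## Interface

Orientations are given as a unit quaternion [w, x, y, z].
In Python, from rig import manip, vision, ticket gives the robot as it stands.
- The arm moves only by the tool arm_command, never from a script. Its argument "increments" is one flat list of numbers, 7 for each row, row after row: the turn, a rotation vector about the tool's x, y, z in rad, then the shift along the tool's x, y, z in cm, then the closure, from 0 (fully open) to 1 (shut). In form: [wx, wy, wz, tx, ty, tz, hand, wx, wy, wz, tx, ty, tz, hand, ...]. A call has 1 to 8 rows; each row shifts and turns the commanded pose from where the row before left it, along the tool's axes as they then stand; what a row does not reach is not made up. A row lasts 1/8 s, in which the tool goes at most 62.5 mm and 10.7 degrees, less where a joint would pass 70% of its speed; a pose out of reach is approached as far as the arm can. A call is refused whole if a number of a shift passes 6.25 or a number of a turn 0.188, either way. A call with a gripper value outside its range is refused whole. The fingers move at their own pace and stop on an object; "grip_force" is the grip in N (left out, the last holds). Time passes only in rows, so rows that do not move let the fingers close. It gives the time, the measured TCP pose, the force and the opening at its end, in the units of the state.
- manip.get_state(): the state, without advancing time (a new reading comes with each control period).
- vision.get_image(name): name is "side" or "top"; returns the picture (384x512x3 uint8, red, green, blue); there is no depth.
- vision.camera_params(name): a dict with "vfov" (degrees; the focal length in pixels is half the picture's height over the tangent of half this angle, whatever the lens; pixels are square), "cx", "cy" (the principal point, pixels), "distortion" ([k1, k2, p1, p2, k3] as OpenCV has them; the pictures are not rectified), "R" (3x3) and "t" (3): a world point X has camera coordinates R X + t. Camera axes: x right, y down, z forward; pixel columns grow to the right and rows downward; lengths in m; the calibration is good to about 2 mm. A picture is of the moment at which its call begins. camera_params takes no time and is no camera call.
- ticket.sign_off(): hands the job in, once; it reports no verdict.
The state is a dict: "clock": time; "qpos": joint angles; "qd": joint speeds; "effort": joint torques, N m; "position": TCP position; "ee_rot": TCP orientation; "contact_force": force on the tool from outside, world axes, zero at the start; "moment": the same for the moment, N m; "width": finger opening in m.
Only numpy, scipy, OpenCV 4.12 (cv2) and the standard library are available. Lean on these libraries where they do the work, as an engineer would, in place of code of your own. Each camera call takes 0.05 s, during which the arm holds its last target.

## Working session

There is one attempt and no reset: what is moved stays moved. The work goes in short steps, Python scripts to look and compute and a tool call to move; the robot and the scene stay as the last step left them, time stands still between calls to the robot, and variables do not carry over. Pictures are saved under pics/ and viewed, and the job is handed in when it is done.

Besides the shell and the picture viewer there is one more tool, called after ">>>" as a command line: name --argument value ..., lists and objects as JSON in quotes. arm_command: Moves the arm, as the interface text tells. Its arguments: {"type":"object","properties":{"increments":{"type":"array"},"grip_force":{"type":"number"}},"required":["increments"]}

```bash
mkdir -p pics; python3 - <<'E'
from rig import manip, vision, ticket
import cv2,numpy as np
for n in("side","top"):
    im=vision.get_image(n); cv2.imwrite(f"pics/{n}0.png",im[:,:,::-1]); np.save(f"{n}0.npy",im)
    print(n,vision.camera_params(n))
print(manip.get_state())
E
```

```text
side {'vfov': 52.82447393630051, 'cx': 256.89600942398664, 'cy': 190.72822098804966, 'distortion': array([-0.10429432,  0.        ,  0.        ,  0.        ,  0.        ]), 'R': array([[-0.91186478,  0.41026082, -0.01373646],
       [ 0.28314694,  0.6044025 , -0.74466464],
       [-0.29720437, -0.6829229 , -0.66729744]]), 't': array([ 0.57886545, -0.02407556,  1.15685929])}
top {'vfov': 43.672022240343, 'cx': 249.12855573461107, 'cy': 189.32664368521472, 'distortion': array([-0.00149119,  0.        ,  0.        ,  0.        ,  0.        ]), 'R': array([[ 0.02998052, -0.99950702, -0.0093213 ],
       [-0.98522272, -0.02797618, -0.16897787],
       [ 0.16863379,  0.0142496 , -0.98557577]]), 't': array([-0.18604753,  0.54682119,  1.24753667])}
{'clock': 0.1, 'qpos': array([ 1.14299323e+00,  2.76543265e-01,  1.50604307e+00,  2.56299976e-06,
        1.36067771e+00, -1.21013901e-01]), 'qd': array([ 0.00224812, -0.00241345, -0.00363027, -0.00140039,  0.00168947,
       -0.00206513]), 'effort': array([ 8.23733935e-04, -4.17695332e+01, -2.46407479e+01, -1.14111249e-04,
        5.71675351e-03,  1.19666871e-05]), 'position': array([0.1735817 , 0.54797238, 0.40390484]), 'ee_rot': array([-0.57023762,  0.57081405,  0.417216  , -0.41824775]), 'contact_force': array([-0.04632529, -0.01453948, -0.40299127]), 'moment': array([0.01999316, 0.01216026, 0.00950963]), 'width': 0.08543539593391693}
```

View pics/side0.png

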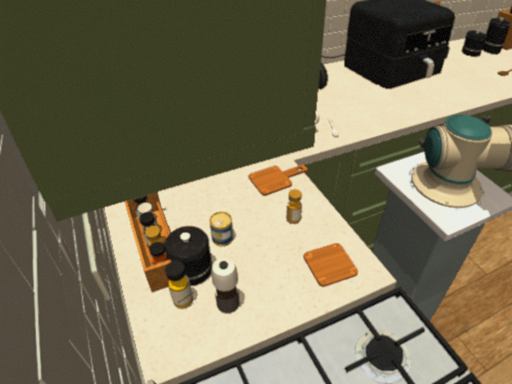

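View pics/top0.png

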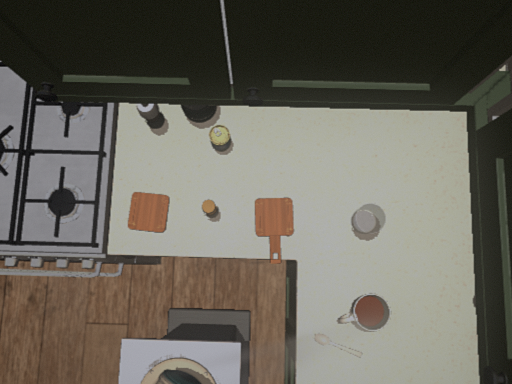

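The side view shows the paddle at about (270,180), the jar at (294,206) and the plain board at (330,264). In the top view the paddle's square is at (274,217) with its handle reaching row 262. The front edge is near row 259, the inner corner near column 297, the jar at (209,208) and the glass at (366,220).

```bash
cat > h.py <<'E'
from rig import manip, vision, ticket
import cv2,numpy as np
def cam(n):
    p=vision.camera_params(n); f=192/np.tan(np.radians(p['vfov']/2))
    return np.array([[f,0,p['cx']],[0,f,p['cy']],[0,0,1]]),p['distortion'],p['R'],p['t']
def ray(n,px,z):
    K,d,R,t=cam(n)
    u=cv2.undistortPoints(np.float64(px).reshape(-1,1,2),K,d).reshape(-1,2)
    v=np.c_[u,np.ones(len(u))]@R; C=-R.T@t
    return C+v*((z-C[2])/v[:,2])[:,None]
def proj(n,X):
    K,d,R,t=cam(n)
    return cv2.projectPoints(np.float64(X).reshape(-1,1,3),cv2.Rodrigues(R)[0],t,K,d)[0].reshape(-1,2)
def wood(im):
    h=cv2.cvtColor(im,cv2.COLOR_RGB2HSV)
    return h
def crop(n,im,x0,y0,x1,y1,name,s=6):
    cv2.imwrite(f"pics/{name}.png",cv2.resize(im[y0:y1,x0:x1,::-1],None,fx=s,fy=s,interpolation=cv2.INTER_NEAREST))
E
python3 - <<'E'
from h import *
im=np.load("top0.npy"); crop("top",im,230,180,320,280,"c0")
h=cv2.cvtColor(im,cv2.COLOR_RGB2HSV)
for p in [(274,217),(276,250),(276,258),(260,255),(240,240),(240,270),(149,212),(150,290)]: print(p,im[p[1],p[0]],h[p[1],p[0]])
# edge: per-col luminance crossing
g=im.astype(float).mean(2)
L=[]
for c in list(range(170,262,6)):
    col=g[245:272,c]; i=np.argmin(np.diff(col)); a,b=col[max(0,i-3)],col[min(26,i+3)]
    m=(a+b)/2
    j=np.where((col[:-1]>=m)&(col[1:]<m))[0][0]; L.append((c,245+j+(col[j]-m)/(col[j]-col[j+1])))
P=ray("top",L,0.0); print(np.round(P[:,:2],4))
s=np.load("side0.npy"); crop("side",s,235,150,355,250,"c1")
E
```

```text
(274, 217) [157 105  75] [ 11 133 157]
(276, 250) [139  91  66] [ 10 134 139]
(276, 258) [165 165 161] [ 30   6 165]
(260, 255) [172 173 165] [ 34  12 173]
(240, 240) [173 173 169] [ 30   6 173]
(240, 270) [121  96  76] [ 13  95 121]
(149, 212) [155 102  74] [ 10 133 155]
(150, 290) [124 102  81] [ 15  88 124]
[[ 0.3702  0.0415]
 [ 0.3704  0.0251]
 [ 0.3694  0.0086]
 [ 0.3699 -0.0079]
 [ 0.3701 -0.0243]
 [ 0.3703 -0.0407]
 [ 0.3704 -0.0571]
 [ 0.37   -0.0736]
 [ 0.3695 -0.09  ]
 [ 0.37   -0.1064]
 [ 0.3701 -0.1228]
 [ 0.3704 -0.1392]
 [ 0.3703 -0.1556]
 [ 0.3695 -0.172 ]
 [ 0.3699 -0.1883]
 [ 0.3702 -0.2047]]
```

View pics/c0.png

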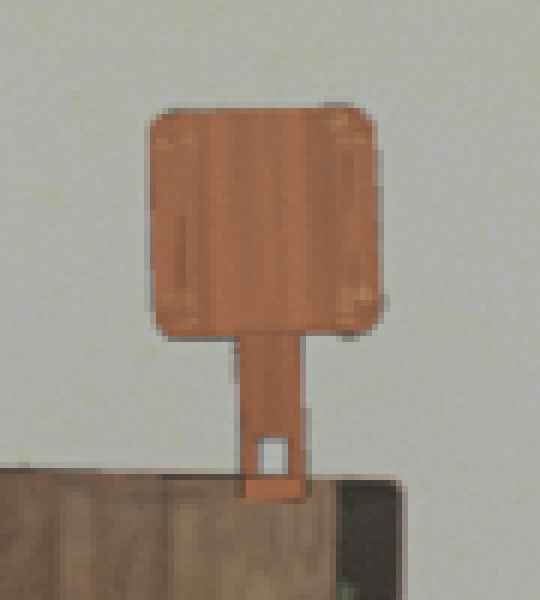

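View pics/c1.png

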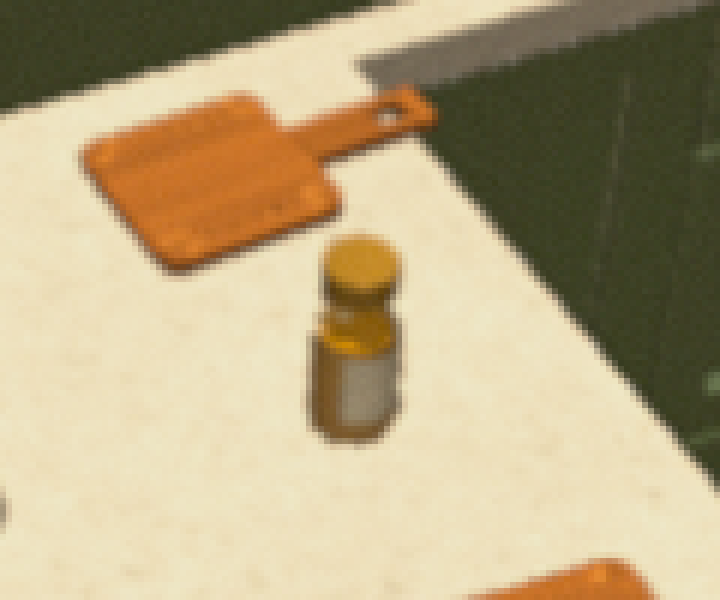

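```bash
cat >> h.py <<'E'
def paddle(n,im,box):
    x0,y0,x1,y1=box
    h=cv2.cvtColor(im,cv2.COLOR_RGB2HSV)
    m=((h[...,0]<18)&(h[...,1]>115)&(h[...,2]>90)).astype(np.uint8)
    k=np.zeros_like(m);k[y0:y1,x0:x1]=1;m*=k
    cs=cv2.findContours(m,cv2.RETR_EXTERNAL,cv2.CHAIN_APPROX_NONE)[0]
    c=max(cs,key=cv2.contourArea)
    f=cv2.drawContours(np.zeros_like(m),[c],-1,1,-1)
    ys,xs=np.nonzero(f)
    W=ray(n,np.c_[xs,ys],0.010)[:,:2]
    return f,W
def sqpose(W):
    # area centroid of square+handle: use axis of second moments
    c=W.mean(0); w,v=np.linalg.eigh(np.cov((W-c).T)); a=v[:,1]; a=a*np.sign(a[0])
    # outline centroid offset: square 11025 @0, handle 2250 @ -90
    l=(W-c)@a; p=(W-c)@np.array([-a[1],a[0]])
    return c,a,l,p
E
python3 - <<'E'
from h import *
for n,b in(("top",(240,185,310,275)),("side",(240,155,320,200))):
    im=np.load(n+"0.npy"); f,W=paddle(n,im,b); c,a,l,p=sqpose(W)
    A=11025-4*(1-np.pi/4)*144; off=2250*90/(2250+A)/1000
    print(n,f.sum(),"axis",np.degrees(np.arctan2(a[1],a[0])),"cen",c+a*off,"len",l.min(),l.max(),"wid",p.min(),p.max())
K=ray("top",[(286.5,262),(297,262)],0); print(K)
print(ray("top",[(209,206)],0.098),ray("side",[(292,218)],0)) # jar
print(ray("side",[(294.5,193)],.098))
print(proj("top",[[.37,-.25,0]]), proj("side",[[.37,-.25,0],[.37,-.1,0]]))
E
```

```text
top 1616 axis 2.8797171305630638 cen [ 0.48421027 -0.23911353] len -0.11090342092348382 0.0668264852050524 wid -0.05027357048801765 0.05057841685930441
side 965 axis 4.75391356722183 cen [ 0.48697753 -0.23174229] len -0.11332217101439783 0.06852547490256546 wid -0.056004294676379844 0.05336010441275043
[[ 0.36204214 -0.27708792  0.        ]
 [ 0.36289233 -0.30564119  0.        ]]
[[ 0.49659397 -0.06878504  0.098     ]] [[ 4.97973164e-01 -6.99506231e-02  1.11022302e-16]]
[[ 0.49931166 -0.06373602  0.098     ]]
[[276.60806914 258.75083283]] [[300.92231837 168.41185844]
 [326.14436395 197.72340066]]
```

```bash
python3 - <<'E'
from h import *
from scipy.spatial.transform import Rotation as Ro
q=manip.get_state()['ee_rot']; R=Ro.from_quat(np.r_[q[1:],q[0]]); print(np.round(R.as_matrix(),3))
p=np.array([.174,.548,.404])
for s in(1,-1):
    T=Ro.from_matrix(np.c_[[0,s,0],[s,0,0],[0,0,-1.]]); rv=(R.inv()*T).as_rotvec(); print(s,rv)
# cabinet lower front edge: top rows/side line; intersect at varied z
for z in(.3,.4,.5,.6,.7):
    print(z,ray("top",[(150,105),(300,105)],z)[:,:2].round(3).tolist(),ray("side",[(60,220),(320,145)],z)[:,:2].round(3).tolist())
E
```

```text
[[ 0.302 -0.001 -0.953]
 [ 0.953 -0.002  0.302]
 [-0.002 -1.     0.   ]]
1 [-1.55780772 -0.23952908 -0.24206349]
-1 [-0.31611512  2.05589471  2.05494771]
0.3 [[0.693, 0.053], [0.702, -0.281]] [[1.009, 0.02], [0.497, 0.021]]
0.4 [[0.658, 0.03], [0.666, -0.272]] [[0.981, 0.138], [0.579, 0.139]]
0.5 [[0.623, 0.006], [0.63, -0.263]] [[0.953, 0.257], [0.662, 0.257]]
0.6 [[0.588, -0.018], [0.594, -0.254]] [[0.924, 0.375], [0.745, 0.375]]
0.7 [[0.552, -0.042], [0.558, -0.245]] [[0.896, 0.494], [0.827, 0.494]]
```

The reported orientation, read as wxyz, puts tool y downward, but the text says the tool z approaches. I'll check the axes with small moves in free air.

>>> arm_command --increments '[0,0,0,0,0,2,0.5,0,0,0,0,0,0,0.5,0,0,0,0,0,0,0.5]'

```text
clock: 0.48
position: [0.1541, 0.5543, 0.4047]
ee_rot: [-0.57, 0.57, 0.418, -0.418]
contact_force: [0.4, -1.0, 0.2]
width: 0.0426
```

>>> arm_command --increments '[0,0,0,2,0,0,0.5,0,0,0,0,0,0,0.5,0,0,0,0,0,0,0.5]'

```text
clock: 0.85
position: [0.1606, 0.5728, 0.4045]
ee_rot: [-0.57, 0.571, 0.417, -0.418]
contact_force: [-0.3, 0.7, -0.6]
width: 0.0426
```

>>> arm_command --increments '[0,0,0.1,0,0,0,0.5,0,0,0,0,0,0,0.5,0,0,0,0,0,0,0.5]'

```text
clock: 1.23
position: [0.1606, 0.573, 0.4047]
ee_rot: [-0.549, 0.59, 0.389, -0.445]
contact_force: [0.0, -0.6, 0.3]
width: 0.0428
```

The axes now make sense: tool y is the finger direction (down) and x is the jaw direction. I'll undo the tilt, square the tool so x = world +y and z = world −x, then travel in front of the cabinet.

>>> arm_command --increments '[0,0,-0.1,0,0,0,0.5,0,-0.1,0,0,0,0,0.5,0,-0.1,0,0,0,0,0.5,0,-0.107,0,0,0,0,0.5,0,0,0,-4.5,0,-1.6,0.5,0,0,0,-4.5,0,-1.6,0.5,0,0,0,-4.5,0,-1.6,0.5,0,0,0,-4.5,0,-1.6,0.5]'

```text
clock: 2.22
position: [0.2246, 0.3915, 0.4049]
ee_rot: [-0.5, 0.5, 0.501, -0.5]
contact_force: [0.9, 0.6, 0.8]
width: 0.0426
```

>>> arm_command --increments '[0,0,0,-4.5,0,-1.6,0.5,0,0,0,-4.5,0,-1.6,0.5,0,0,0,-4.5,0,-1.6,0.5,0,0,0,-4.5,0,-1.6,0.5,0,0,0,-4.5,0,-1.6,0.5,0,0,0,-4.5,0,-1.6,0.5,0,0,0,-4.5,0,-1.6,0.5,0,0,0,0,0,0,0.5]'

```text
clock: 3.22
position: [0.3372, 0.0758, 0.4049]
ee_rot: [-0.501, 0.502, 0.499, -0.498]
contact_force: [-0.5, 0.3, 0.5]
width: 0.0428
```

>>> arm_command --increments '[0,0,0,-4.5,0,-1.6,0.5,0,0,0,-4.5,0,-1.6,0.5,0,0,0,-4.5,0,-1.6,0.5,0,0,0,-4.5,0,-1.6,0.5,0,0,0,-4.5,0,-1.6,0.5,0,0,0,-4.5,0,-1.6,0.5,0,0,0,-4.5,0,-1.6,0.5,0,0,0,0,0,0,0.5]'

```text
clock: 4.22
position: [0.4501, -0.2381, 0.4043]
ee_rot: [-0.5, 0.501, 0.5, -0.5]
contact_force: [-0.6, 0.9, -0.4]
width: 0.0426
```

>>> arm_command --increments '[0,0,0,0,4,0,0.5,0,0,0,0,4,0,0.5,0,0,0,0,4,0,0.5,0,0,0,0,4,0,0.5,0,0,0,0,0,0,0.5]'

```text
clock: 4.85
position: [0.4475, -0.234, 0.2426]
ee_rot: [0.502, -0.497, -0.5, 0.501]
contact_force: [0.8, -0.4, -0.3]
width: 0.0428
```

>>> arm_command --increments '[0,0,0,0,0,-4,0.5,0,0,0,0,0,-4,0.5,0,0,0,0,0,-4.5,0.5,0,0,0,0,0,0,0.5,0,0,0,0,0,0,0.5]'

```text
clock: 5.48
position: [0.5737, -0.2357, 0.246]
ee_rot: [-0.499, 0.5, 0.5, -0.5]
contact_force: [-0.8, 0.2, -0.4]
width: 0.043
```

```bash
python3 - <<'E'
from h import *
from scipy.spatial.transform import Rotation as Ro
s=manip.get_state();q=s['ee_rot'];print(s['position'],Ro.from_quat(np.r_[q[1:],q[0]]).as_matrix().round(4))
for n in("side","top"):
    im=vision.get_image(n); np.save(n+"1.npy",im)
im=np.load("side1.npy");crop("side",im,215,110,335,210,"s1")
im=np.load("top1.npy");crop("top",im,215,160,325,270,"t1",5)
E
```

```text
[ 0.57367942 -0.23569938  0.24601415] [[-1.3e-03  5.0e-04 -1.0e+00]
 [ 1.0e+00 -2.0e-04 -1.3e-03]
 [-2.0e-04 -1.0e+00 -5.0e-04]]
```

View pics/s1.png

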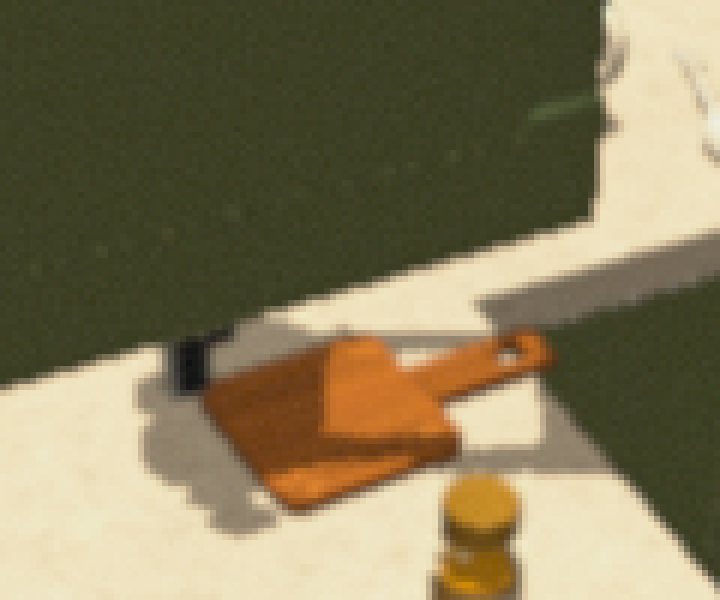

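View pics/t1.png

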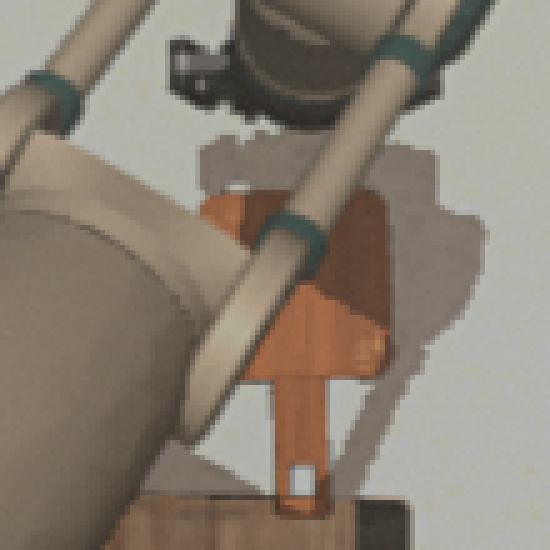

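The side view shows one black fingertip at about (247,171), just beyond the paddle's far side and clear of it. The top view shows the paddle unmoved. Next I lower toward the worktop.

>>> arm_command --increments '[0,0,0,0,3,0,0.5,0,0,0,0,2,0,0.5,0,0,0,0,1.4,0,0.5,0,0,0,0,0,0,0.5,0,0,0,0,0,0,0.5]'

```text
clock: 6.2
position: [0.574, -0.2369, 0.1815]
ee_rot: [-0.5, 0.5, 0.5, -0.5]
contact_force: [1.2, -0.0, 0.9]
width: 0.0428
```

>>> arm_command --increments '[0,0,0,0,0.2,0,0.5,0,0,0,0,0.2,0,0.5,0,0,0,0,0,0,0.5]'

```text
clock: 6.58
position: [0.5738, -0.2366, 0.1767]
ee_rot: [-0.5, 0.5, 0.5, -0.5]
contact_force: [0.5, 0.0, 0.7]
width: 0.0428
```

>>> arm_command --increments '[0,0,0,0,0.2,0,0.5,0,0,0,0,0,0,0.5,0,0,0,0,0,0,0.5]'

```text
clock: 6.95
position: [0.5738, -0.2366, 0.1746]
ee_rot: [-0.5, 0.5, 0.5, -0.5]
contact_force: [-0.0, 0.4, 1.2]
width: 0.0428
```

>>> arm_command --increments '[0,0,0,0,0.2,0,0.5,0,0,0,0,0,0,0.5,0,0,0,0,0,0,0.5]'

```text
clock: 7.32
position: [0.5738, -0.2366, 0.1726]
ee_rot: [-0.5, 0.5, 0.5, -0.5]
contact_force: [-1.0, -1.0, 0.5]
width: 0.0426
```

>>> arm_command --increments '[0,0,0,0,0.15,0,0.5,0,0,0,0,0,0,0.5,0,0,0,0,0,0,0.5]'

```text
clock: 7.7
position: [0.5739, -0.2367, 0.1716]
ee_rot: [-0.5, 0.5, 0.5, -0.5]
contact_force: [-1.3, 0.1, 4.4]
width: 0.0428
```

The worktop is touched at TCP z ≈ 0.1715. I raise about 2.5 mm and start pushing slowly.

>>> arm_command --increments '[0,0,0,0,-0.25,0,0.5,0,0,0,0,0,0.5,0.5,0,0,0,0,0,0.5,0.5,0,0,0,0,0,0.5,0.5,0,0,0,0,0,0.5,0.5,0,0,0,0,0,0,0.5]'

```text
clock: 8.45
position: [0.5533, -0.2366, 0.1737]
ee_rot: [0.5, -0.5, -0.5, 0.5]
contact_force: [0.5, -0.6, -0.1]
width: 0.0429
```

>>> arm_command --increments '[0,0,0,0,0,0.4,0.5,0,0,0,0,0,0.4,0.5,0,0,0,0,0,0.4,0.5,0,0,0,0,0,0.4,0.5,0,0,0,0,0,0.4,0.5,0,0,0,0,0,0,0.5]'

```text
clock: 9.2
position: [0.5333, -0.2366, 0.1738]
ee_rot: [0.5, -0.5, -0.5, 0.5]
contact_force: [1.0, -0.5, 0.8]
width: 0.0431
```

```bash
python3 - <<'E'
from h import *
for n in("side","top"):
    im=vision.get_image(n); np.save(n+"2.npy",im)
im=np.load("side2.npy");crop("side",im,215,110,335,210,"s2")
im=np.load("top2.npy");crop("top",im,215,160,325,280,"t2",5)
E
```

```text
(no output)
```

View pics/s2.png

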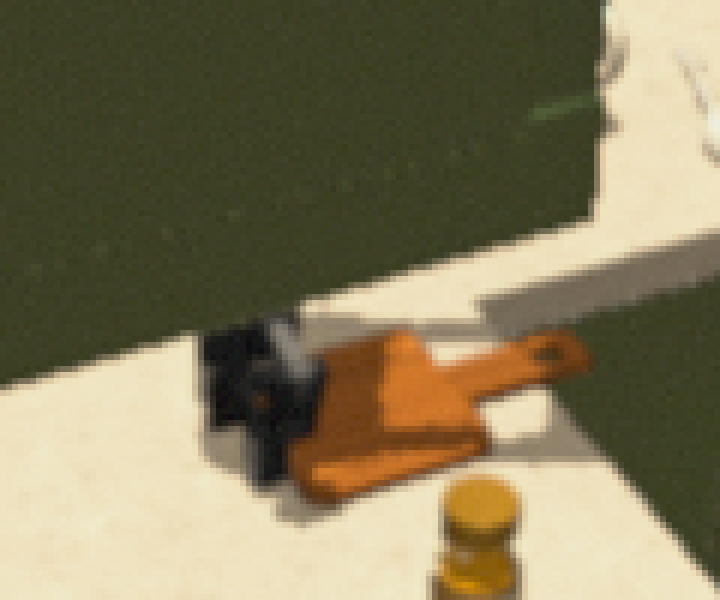

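View pics/t2.png

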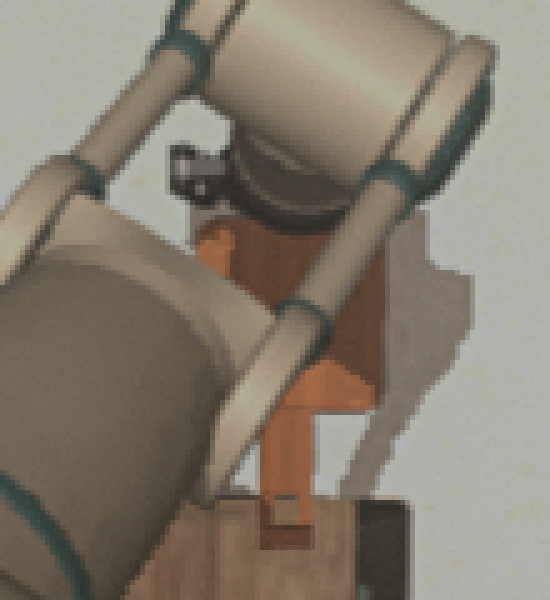

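The board slid and squared up, with the handle pointing straight down in the top view. The shoulder is near row 242, the handle's end near row 269, and the edge near row 259.

```bash
cat >> h.py <<'E'
def shoulder(im,cols,r0,r1):
    # lower boundary of wood below square along columns, subpixel on R-B contrast
    out=[]
    d=im[...,0].astype(float)-im[...,2]
    for c in cols:
        v=d[r0:r1,c]; hi=np.median(v[:4]); lo=v[-3:].mean(); m=(hi+lo)/2
        j=np.where((v[:-1]>=m)&(v[1:]<m))[0]
        if len(j): j=j[0]; out.append((c,r0+j+(v[j]-m)/(v[j]-v[j+1])))
    return np.array(out)
def hand(im,rows,c0,c1):
    out=[]
    d=im[...,0].astype(float)-im[...,2]
    for r in rows:
        v=d[r,c0:c1]; m=(v.max()+v.min())/2; k=np.nonzero(v>m)[0]; out.append(((c0+k[0]+c0+k[-1])/2,r))
    return np.array(out)
E
python3 - <<'E'
from h import *
im=np.load("top2.npy")
s=shoulder(im,range(279,287),234,249); print(s.round(2).tolist()); print(ray("top",s,.01)[:,:2].round(4))
h=hand(im,range(245,257),262,285);print(ray("top",h,.01)[:,:2].round(4))
E
```

```text
[[279.0, 241.44], [280.0, 241.46], [281.0, 241.47], [282.0, 241.48], [283.0, 241.52], [284.0, 241.55], [285.0, 241.55], [286.0, 241.56]]
[[ 0.4166 -0.2551]
 [ 0.4166 -0.2578]
 [ 0.4166 -0.2605]
 [ 0.4167 -0.2633]
 [ 0.4167 -0.266 ]
 [ 0.4167 -0.2687]
 [ 0.4168 -0.2714]
 [ 0.4168 -0.2741]]
[[ 0.4064 -0.2376]
 [ 0.4037 -0.2363]
 [ 0.401  -0.2364]
 [ 0.3983 -0.2364]
 [ 0.3956 -0.2365]
 [ 0.3929 -0.2366]
 [ 0.3902 -0.2366]
 [ 0.3875 -0.2367]
 [ 0.3848 -0.2367]
 [ 0.3821 -0.2354]
 [ 0.3794 -0.2355]
 [ 0.3767 -0.2356]]
```

>>> arm_command --increments '[0,0,0,0,0,0.6,0.5,0,0,0,0,0,0.6,0.5,0,0,0,0,0,0.6,0.5,0,0,0,0,0,0.6,0.5,0,0,0,0,0,0.6,0.5,0,0,0,0,0,0.6,0.5,0,0,0,0,0,0.4,0.5,0,0,0,0,0,0,0.5]'

```text
clock: 10.3
position: [0.4931, -0.2365, 0.1736]
ee_rot: [0.5, -0.499, -0.5, 0.5]
contact_force: [0.3, 1.1, -0.1]
width: 0.0428
```

```bash
python3 - <<'E'
from h import *
for n in("side","top"):
    im=vision.get_image(n); np.save(n+"3.npy",im)
im=np.load("side3.npy");crop("side",im,215,110,335,210,"s3")
im=np.load("top3.npy");crop("top",im,215,170,325,290,"t3",5)
s=shoulder(im,range(279,287),248,264); print(s.round(2).tolist()); print(ray("top",s,.01)[:,:2].round(4).tolist())
E
```

```text
[[279.0, 255.94], [280.0, 255.82], [281.0, 255.96], [282.0, 256.03], [283.0, 256.1], [284.0, 256.15], [285.0, 256.37], [286.0, 256.71]]
[[0.3775, -0.2559], [0.3779, -0.2586], [0.3776, -0.2613], [0.3775, -0.264], [0.3774, -0.2667], [0.3773, -0.2694], [0.3768, -0.2721], [0.376, -0.2748]]
```

View pics/s3.png

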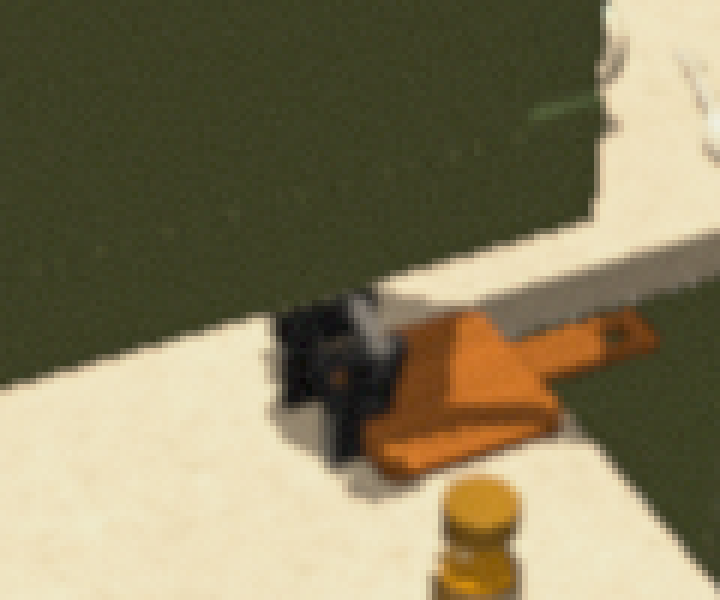

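View pics/t3.png

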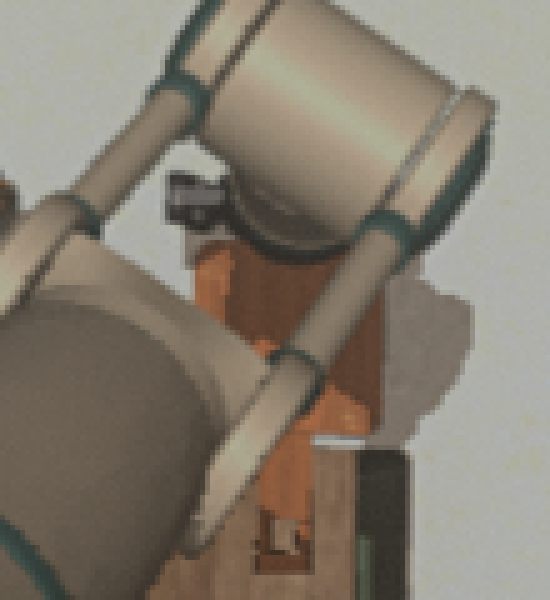

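The shoulder is about 7 mm short of the edge, with a pale strip of worktop still visible at crop row 440. The handle is straight. One final push of 7 mm, then back off.

>>> arm_command --increments '[0,0,0,0,0,0.4,0.5,0,0,0,0,0,0.3,0.5,0,0,0,0,0,0,0.5,0,0,0,0,0,0,0.5,0,0,0,0,0,-1,0.5,0,0,0,0,0,-2,0.5,0,0,0,0,0,0,0.5]'

```text
clock: 11.28
position: [0.5183, -0.2368, 0.1737]
ee_rot: [-0.499, 0.5, 0.5, -0.5]
contact_force: [-0.5, 0.3, 0.1]
width: 0.0422
```

>>> arm_command --increments '[0,0,0,0,-2,0,0.5,0,0,0,0,-4,0,0.5,0,0,0,0,-4,0,0.5,0,0,0,0,-4,0,0.5,0,0,0,0,-4,0,0.5,0,0,0,0,-3,0,0.5,0,0,0,0,0,0,0.5]'

```text
clock: 12.15
position: [0.5168, -0.2368, 0.3861]
ee_rot: [-0.498, 0.502, 0.5, -0.5]
contact_force: [-0.8, -0.1, 0.5]
width: 0.0429
```

>>> arm_command --increments '[0,0,0,4.5,0,2,0.5,0,0,0,4.5,0,2,0.5,0,0,0,4.5,0,2,0.5,0,0,0,4.5,0,2,0.5,0,0,0,4.5,0,2,0.5,0,0,0,4.5,0,2,0.5,0,0,0,4.5,0,2,0.5,0,0,0,4.5,0,2,0.5]'

```text
clock: 13.15
position: [0.355, 0.1243, 0.3822]
ee_rot: [0.501, -0.499, -0.499, 0.501]
contact_force: [0.7, -0.7, 0.4]
width: 0.0424
```

>>> arm_command --increments '[0,0,0,4.5,0,1,0.5,0,0,0,4.5,0,1,0.5,0,0,0,4.5,0,1,0.5,0,0,0,4.5,0,0,0.5,0,0,0,4.5,0,0,0.5,0,0,0,4.5,0,0,0.5,0,0,0,4.5,0,0,0.5,0,0,0,0,0,0,0.5]'

```text
clock: 14.15
position: [0.3262, 0.4403, 0.3814]
ee_rot: [0.499, -0.499, -0.5, 0.502]
contact_force: [0.1, -0.4, -0.0]
width: 0.0429
```

```bash
python3 - <<'E'
from h import *
for n in("side","top"):
    im=vision.get_image(n); np.save(n+"4.npy",im); cv2.imwrite(f"pics/{n}4.png",im[:,:,::-1])
im=np.load("top4.npy");crop("top",im,215,190,325,300,"t4",5)
for cols in(range(257,269),range(279,287)):
    s=shoulder(im,cols,250,266); print(s.round(2).tolist(),ray("top",s,.01)[:,:2].round(4).tolist())
# back side: upper boundary
d=im[...,0].astype(float)-im[...,2]; o=[]
for c in range(260,288,3):
    v=d[210:235,c]; m=(v[:4].mean()+v[-5:].mean())/2; j=np.where((v[:-1]<m)&(v[1:]>=m))[0][0]; o.append((c,210+j+(m-v[j])/(v[j+1]-v[j])))
B=ray("top",o,.01)[:,:2];print("back",B.round(4).tolist(),"slope",np.polyfit(B[:,1],B[:,0],1))
h=hand(im,range(264,280),262,290);print(np.round(ray("top",h,.01)[:,:2],4).tolist())
a=np.load("top0.npy")
for n,b in(("jar",(195,195,225,225)),("plain",(120,185,175,240)),("glass",(345,200,390,240)),("tin",(205,120,235,155)),("grinder",(135,100,168,132))):
    x0,y0,x1,y1=b; print(n,np.abs(a[y0:y1,x0:x1].astype(int)-im[y0:y1,x0:x1]).mean(), cv2.phaseCorrelate(*[cv2.cvtColor(k[y0:y1,x0:x1],cv2.COLOR_RGB2GRAY).astype(float) for k in(a,im)]))
E
```

```text
[[257.0, 258.2], [258.0, 258.26], [259.0, 258.22], [260.0, 258.17], [261.0, 258.21], [262.0, 258.24], [263.0, 258.23], [264.0, 258.25], [265.0, 258.23], [266.0, 258.32], [267.0, 258.35], [268.0, 257.64]] [[0.3696, -0.1965], [0.3695, -0.1992], [0.3697, -0.2019], [0.37, -0.2046], [0.3699, -0.2073], [0.3699, -0.21], [0.37, -0.2127], [0.37, -0.2154], [0.3702, -0.2181], [0.37, -0.2208], [0.37, -0.2235], [0.372, -0.2262]]
[[279.0, 258.3], [280.0, 258.35], [281.0, 258.44], [282.0, 258.45], [283.0, 258.48], [284.0, 258.41], [285.0, 258.63], [286.0, 258.99]] [[0.3711, -0.256], [0.3711, -0.2587], [0.3709, -0.2614], [0.371, -0.2641], [0.371, -0.2668], [0.3712, -0.2695], [0.3707, -0.2722], [0.3699, -0.2749]]
back [[0.4732, -0.2019], [0.4732, -0.2101], [0.4734, -0.2183], [0.4733, -0.2266], [0.4733, -0.2348], [0.4736, -0.243], [0.4735, -0.2512], [0.4738, -0.2595], [0.4739, -0.2677], [0.4739, -0.2759]] slope [-0.01094414  0.47089449]
[[0.3556, -0.2455], [0.3529, -0.2455], [0.3502, -0.2456], [0.3472, -0.2349], [0.3446, -0.2363], [0.3421, -0.2404], [0.3396, -0.2458], [0.3369, -0.2459], [0.3343, -0.2459], [0.3311, -0.2298], [0.3288, -0.2407], [0.3262, -0.2407], [0.3235, -0.2421], [0.3207, -0.2355], [0.3181, -0.2355], [0.3154, -0.2356]]
jar 1.0496296296296297 ((0.07768171057309026, -0.02877704085877575), 0.9541824343538504)
plain 1.1349862258953167 ((-0.02820287781944586, 0.06754442272578132), 0.999408011867558)
glass 1.045925925925926 ((0.4828183090627114, 0.06799044216484162), 0.9617401988510573)
tin 1.1177777777777778 ((0.016012415302098404, 0.0040952240935254736), 1.0048027993908284)
grinder 1.3118686868686869 ((0.05150329486195915, -0.04312900339001402), 1.0212882457871661)
```

View pics/t4.png

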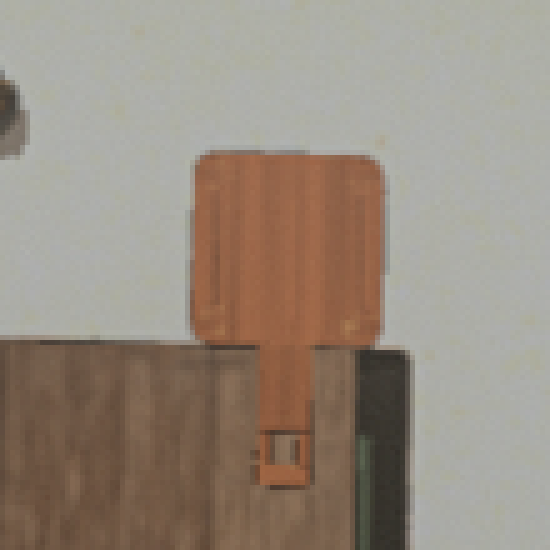

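View pics/side4.png

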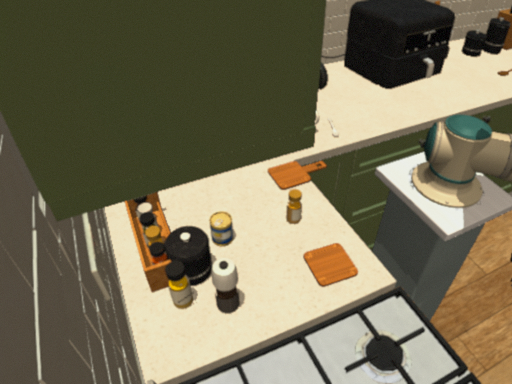

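The shoulders lie level with the edge (0.370 against 0.370 m), tilted by about 0.01 rad, and the other things have not moved. I'll hand it in.

```bash
python3 -c "
from rig import ticket
print(ticket.sign_off())"
```

```text
the job is handed in; nothing more can be done
None
```

I pushed the paddle board about 6 cm toward the robot with the two half-closed fingers flat against its far side. The job was handed in after about 14 s, and the sign-off gives no verdict.

My last checks, from the top camera with the arm clear:
- **Shoulder line:** it is at x ≈ 0.370–0.371 m, and I measured the front edge at 0.370 m. The far side (0.4735 m) and the fingers' final position put the shoulder 1–2 mm further out, at about 0.3685–0.370 m.
- **Direction:** the board is turned by about 0.01 rad, with the handle out over the edge at y ≈ −0.237 m.
- **Clearance:** the handle does not reach the inner corner.
- **Other things:** the plain board, jar, tin and grinder show shifts of under 0.1 pixel in the images. The glass showed 0.5 pixel (about 1.3 mm), which I put down to noise because the arm never went near it.

Two measurements were poor. The handle's centre line came out noisy against the brown floor, so I took the direction from the far side and the shoulders. The side view put the paddle's starting position about 7 mm further left than the top view did; I relied on the top view.

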